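# Set a drain pipe to its fall with a pendulum angle gauge and hold it

## Robot

A 6-joint arm with a two-finger parallel gripper is mounted at the origin on the work surface. World frame = base frame: x ahead of the robot, y to its left, z up, the work surface at z = 0. Lengths are in m, angles in rad, forces in N, time in s.
With the tool pointing down it reaches from about 0.35 to 0.85 m from the base axis. Payload 8.1 kg.
Tool frame: the origin (TCP) lies at the very end of the fingers, on their centre line; the grasp point (between the pads) lies 19 mm behind it (arm.pinch_z is the distance from the TCP to the grasp point, in m); z points along the fingers, y is the direction in which the jaws open and shut (so a half turn about z gives the same grasp; the last joint's range is limited). The gripper opens to 93 mm and grips with 3 to 60 N. Pads are 15 mm wide; open, the fingers measure 128 mm over their backs; the gripper's body (75 mm by 188 mm) begins 65 mm behind the grasp point.
Start: joints at [-1.307, 0.13, 1.488, -0, 1.523, -0.085], TCP at [0.205, -0.564, 0.219] pointing down, gripper open.
Joint ranges: [-2.96, 2.96], [-0.89, 2.26], [0.02, 2.5], [-1.34, 4.48], [0, 2.73], [-2.66, 2.66]. Speed limits (rad/s): [2.39, 2.39, 2.79, 3.14, 3.14, 3.14].

## Interface

Orientations are given as a 3x3 rotation matrix whose columns are the frame's x, y, z axes.
In Python, from bench import telemetry, vision, workorder, arm gives the robot as it stands.
- The arm moves only by the tool step_arm, never from a script. Its argument "rows" is a list of rows, each an object with "linear": the shift along the tool's x, y, z in mm, a list of three; "delta_rot": the turn, a rotation vector about the tool's x, y, z in rad, a list of three. A call has 1 to 5 rows; each row is the pose to reach, as a shift and turn from the pose commanded when the call began, along the tool's axes at that moment; what a row does not reach only later rows make up. A row lasts 1/12 s, in which the tool goes at most 41.7 mm and 7.16 degrees, less where a joint would pass 70% of its speed; a pose out of reach is approached as far as the arm can. A call with a gripper value outside its range is refused whole. "claw" is the opening, from -1 (shut) to 1 (fully open), set as the call begins (left out, the last holds). The fingers move at their own pace and stop on an object; the grip force is fixed at half the most. Time passes only in rows, so rows that repeat a pose let the fingers close. It gives the time, the measured TCP pose, the force and the opening at its end, in the units of the state.
- telemetry.get_state(): the state, without advancing time (a new reading comes with each control period).
- vision.get_image(name): name is "side" or "top" or "wrist"; returns a dict with "frame" (480x640x3 uint8, red, green, blue), "fx", "fy", "cx", "cy" (pixels), "k1" (the pictures are not rectified: a ray, as slopes to the right and down, at radius r is drawn at 1 + k1 r^2 times it, then the intrinsics apply), "xyz" and "rotation" of the camera in the world. Camera axes: x right, y up, looking along -z (the intrinsics and any distortion apply to the point x, -y, -z); pixel columns grow to the right and rows downward; lengths in m; the calibration is good to about 2 mm. A picture is of the moment at which its call begins. There is no depth.
- workorder.finish_job(): hands the job in, once; it reports no verdict.
The state is a dict: "time": time; "q": joint angles; "qvel": joint speeds; "effort": joint torques, N m; "tcp_pos": TCP position; "orientation": TCP orientation; "ft_force": force on the tool from outside, world axes, zero at the start; "moment": the same for the moment, N m; "grip_width": opening from 0.0 (shut) to 1.0 (fully open).
Only numpy, scipy, OpenCV 4.12 (cv2) and the standard library are available. Lean on these libraries where they do the work, as an engineer would, in place of code of your own. Each camera call takes 0.05 s, during which the arm holds its last target. There are 200 camera calls.

## Task

Leaving the steel drain pipe lying with its flange on the timber offcut, swing the clamp's hinged strap over the pipe and down until its slotted ear rests home over the stud. Then take the pipe by its bare length between the angle gauge and the square flange and rock its flange end up in the clamp, clear of the timber and with the dial upright, until the gauge's swinging pointer settles on the index tab. Finish while still holding it there, steady, so a colleague can tighten the clamp; keep the pipe seated in the clamp, keep off the gauge, and leave the spanner, tape roll, brass union and tray where they are.

Things in the scene. Friction and masses are not known exactly. Their poses are not given: they have to be found in the camera images.
- clamp: Stand-off pipe clamp fixed to the bench: steel foot plate 100 x 80 mm (x, y), a threaded rod, and on it a ring of 37 mm bore split level into a fixed lower half and a hinged upper half, both 24 mm wide along y. Origin: centre of the foot plate's underside, on the bench; y axis level along the pipe towards the flange, x axis towards the hinge side.
- clamp_seat (a point): Centre of the clamp ring, 95.5 mm straight above the clamp's origin; axes as the clamp; fixed. In the lower half a rubber rib 8 mm wide carries the pipe, whose axis lies about 1 mm below this point: the pipe rocks about it.
- clamp_stud (a point): Top of the fixed upright 8 mm stud, 41 mm from the ring's centre on the clamp's -x side, 105.5 mm above the bench; axes as the clamp. It stands on the lower ear, a fixed lug 24 mm wide reaching 52 mm from the ring's centre, its top 95 mm above the bench.
- strap (a joint): Angle of the clamp's hinged upper half (rad) about the clamp's y axis: 0 = closed, slotted ear down on the lower ear with the stud in its slot (hard stop); grows as the ear swings up and over to the clamp's +x side; about 1.57 = ear straight up, stop at 2.3. 45 g, slight hinge friction (0.01 N m): it stands when open, and let go near shut it drops home; no snap.
- strap_hinge (a point): Hinge pin of the strap, 27 mm from the ring's centre on the clamp's +x side, at ring-centre height; point axes turn with the strap.
- strap_ear (a point): Middle of the strap's slotted ear, a flat lug 24 mm wide along the hinge, 5 mm thick, with a 10 mm slot open at its end; the ear ends 11 mm further out. It lies at (-70, 0, 3) mm from the hinge pin in the strap's axes (closed: as the clamp's axes). It can be pinched across its 24 mm width, or pushed.
- pipe: Loose steel drain pipe, 28 mm outside diameter, 542 mm long, brass nut at the short end, square 64 x 64 x 8 mm flange at the other; 0.55 to 0.76 kg with the gauge fixed on it, balance point about 0.23 m from its origin. Origin: on its axis inside the clamp, 74 mm from the short end; y axis along it to the flange (outer face at 468 mm), z up through the gauge, x the way the dial faces.
- pipe_grip (a point): Point on the pipe's axis 360 mm from its origin towards the flange, in the bare length between gauge and flange hub (bare from 240 to 450 mm); axes as the pipe. About 76 mm above the bench at the start, when the flange end lies about 0.05 rad low. Keep the pipe seated: pipe stays close to clamp_seat.
- flange_foot (a point): Middle of the lower edge of the square flange, which lies on the timber (38 mm up) at the start; axes as the pipe.
- gauge: Pendulum angle gauge fixed on top of the pipe, 200 mm from the pipe's origin: black base 74 mm long, round grey case 100 mm across and 26 mm thick, reaching 110 mm above its origin (125 mm above the pipe's axis), white dial facing the clamp's +x side. Origin: centre of its base, on the top of the pipe; axes as the pipe.
- pointer (a joint): Reading of the gauge's free-swinging black needle (rad): the needle hangs plumb, tip up, so once settled this is how far the pipe's flange end is raised above level (negative: lowered). It swings at about 3 Hz for half a second or so after a move.
- pointer_tip (a point): Tip of the needle, 37 mm from the dial's centre; its z axis points along the needle.
- index (a joint): Setting of the dark index tab on the gauge's stiff bezel (rad), already set and different each time (0.07 to 0.245): the pointer is on the mark when pointer equals this. A positive value puts the tab on the flange side of the dial's top.
- index_tip (a point): Inner point of the index tab, 38 mm from the dial's centre; z axis from the dial's centre out through the tab. The tab is 4 mm wide and also sticks out 12 mm above the case's rim.
- offcut: Loose timber offcut, 120 x 89 x 38 mm high (89 along the pipe), under the flange. Origin: centre of its underside.
- spanner: Bystander: steel spanner 170 mm long lying on the bench. Origin on its underside, along its length.
- tape: Bystander: white roll of thread tape, 52 mm across, 19 mm high. Origin: centre of its underside.
- union: Bystander: brass pipe union standing on end, 42 mm across, 48 mm high. Origin: centre of its underside.
- tray: Bystander: grey plastic parts tray, 100 x 140 x 40 mm. Origin: centre of its underside.
Things that resemble listed ones, but are neither listed nor needed, are in the scene too. Of the things shaped like the clamp, the steel one is meant. There is more than one size of the offcut; the one meant has the size given above.

How it is judged:
On the way, in this order (a step that is already met when the one before it is completed fails the run):
1. the strap is closed home over the stud while the flange still lies on the timber (value of joint strap below 0.05 rad and height (world z) of flange_foot below 0.046 m and distance between pipe and clamp_seat below 0.025 m), for 0.2 s.
2. the flange end is raised clear of the timber in the grip, with the pointer settled on the index tab (angle between the z axis of pointer_tip and the z axis of index_tip, either way round below 0.044 rad and contact force between the fingers and pipe above 1 N and contact force between pipe and offcut below 0.05 N and angular speed of pipe below 0.15 rad/s), for 0.3 s.
At the end, for the whole second after the job is handed in: The fingers hold the pipe, its flange clear of the timber; the pointer is at rest within 2.5 degrees of the index tab; the dial stands upright within 10 degrees; the strap is closed within 3 degrees and the pipe's axis is still within 25 mm of its seat in the clamp (angle between the z axis of pointer_tip and the z axis of index_tip, either way round below 0.044 rad and velocity of joint pointer between -0.25 and 0.25 rad/s and angular speed of pipe below 0.1 rad/s and value of joint strap below 0.05 rad and distance between pipe and clamp_seat below 0.025 m and height (world z) of flange_foot above 0.055 m and contact force between pipe and offcut below 0.05 N and contact force between the fingers and pipe above 1 N and angle between gauge's own x axis and vertical between 1.4 and 1.74 rad); the arm keeps its last pose, push and grip.
It fails at once if the gauge is gripped or pushed hard (contact force between the arm and gauge above 3 N).
It fails at once if a bystander is moved (distance of any of spanner, tape, union, tray from where it was at the start of the episode above 0.02 m).
It also fails if it takes over 50 s, if anything falls off the work surface, if the arm or the gripper's body presses on something with over 40 N, if the wrist force passes 120 N, or if a joint passes its speed limit or range.

## Working session

There is one attempt and no reset: what is moved stays moved. The work goes in short steps, Python scripts to look and compute and a tool call to move; the robot and the scene stay as the last step left them, time stands still between calls to the robot, and variables do not carry over. Pictures are saved under pics/ and viewed, about 8 in all and at most 12, crops included, and the job is handed in when it is done.

Besides the shell and the picture viewer there is one more tool, called by a JSON object that holds its "name" and its "arguments", one argument or row to a line. step_arm: Moves the arm, as the interface text tells. Its arguments: {"type":"object","properties":{"rows":{"type":"array"},"claw":{"type":"number"}},"required":["rows"]}

```bash
ls; mkdir -p pics; cat > h.py <<'E'
import numpy as np, cv2, json
from bench import telemetry, vision, workorder, arm
def grab(n,fn):
    d=vision.get_image(n); cv2.imwrite(f'pics/{fn}.png',d['frame'][:,:,::-1])
    np.savez(f'pics/{fn}.npz',**d); return d
def load(fn): 
    z=np.load(f'pics/{fn}.npz',allow_pickle=True); return {k:z[k] for k in z}
def ray(d,u,v):
    p=np.array([(u-d['cx'])/d['fx'],(v-d['cy'])/d['fy']],float); s=p.copy()
    for _ in range(20): s=p/(1+d['k1']*(s@s))
    r=d['rotation']@np.array([s[0],-s[1],-1.]); return np.array(d['xyz'],float),r/np.linalg.norm(r)
def onz(d,u,v,z):
    o,r=ray(d,u,v); return o+r*(z-o[2])/r[2]
def onplane(d,u,v,p,n):
    o,r=ray(d,u,v); n=np.array(n); return o+r*((np.array(p)-o)@n)/(r@n)
def tri(d1,a,d2,b):
    o1,r1=ray(d1,*a);o2,r2=ray(d2,*b)
    t=np.linalg.lstsq(np.c_[r1,-r2],o2-o1,rcond=None)[0]
    p,q=o1+r1*t[0],o2+r2*t[1]; return (p+q)/2,np.linalg.norm(p-q)
def proj(d,P):
    c=d['rotation'].T@(np.array(P)-d['xyz']); s=np.array([c[0],-c[1]])/-c[2]; s=s*(1+d['k1']*(s@s))
    return np.array([s[0]*d['fx']+d['cx'],s[1]*d['fy']+d['cy']])
E
python3 - <<'E'
from h import *
for n in ['top','side']:
    d=grab(n,n+'0'); print(n,d['fx'],d['fy'],d['cx'],d['cy'],d['k1'],d['xyz'],d['rotation'])
print(telemetry.get_state())
E
```

```text
pics
top 457.70938156345744 457.70938156345744 318.5946598782833 245.38619748295798 -0.07610745694406809 [ 0.35590136 -0.03425584  1.21494578] [[ 0.01348514  0.98057226 -0.19569413]
 [-0.99983543  0.0155986   0.00926257]
 [ 0.01213517  0.19553702  0.98062124]]
side 546.9326816133004 546.9326816133004 319.2324416613336 240.22333059605455 -0.09953009113748273 [ 0.44464991 -0.80540807  0.77300638] [[ 0.98944422  0.07995485 -0.12086088]
 [-0.14411364  0.63044528 -0.76273849]
 [ 0.01521153  0.7721049   0.63531303]]
{'time': 0.1, 'q': array([-1.30738821e+00,  1.31084083e-01,  1.48915990e+00, -2.05114840e-06,
        1.52299463e+00, -8.54092242e-02]), 'qvel': array([ 0.00022533, -0.00156722, -0.00236095, -0.00022952, -0.00131577,
        0.00098324]), 'effort': array([ 1.28643856e-03, -5.61343288e+01, -4.93094516e+01,  7.70542910e-02,
        2.91191682e-02, -2.60743712e-05]), 'tcp_pos': array([ 0.20495443, -0.56336936,  0.21769903]), 'orientation': array([[ 9.39777582e-01,  3.41786353e-01, -4.30542891e-04],
       [ 3.41786596e-01, -9.39776250e-01,  1.58866122e-03],
       [ 1.38368739e-04, -1.64014199e-03, -9.99998645e-01]]), 'ft_force': array([-0.10101785,  0.04357543, -0.78476968]), 'moment': array([-0.01901588,  0.01785158, -0.02868291]), 'grip_width': 0.9994376864242588}
```

View pics/top0.png

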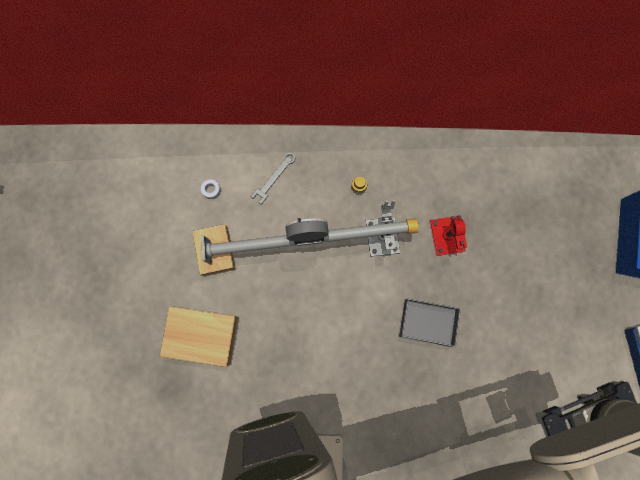

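View pics/side0.png

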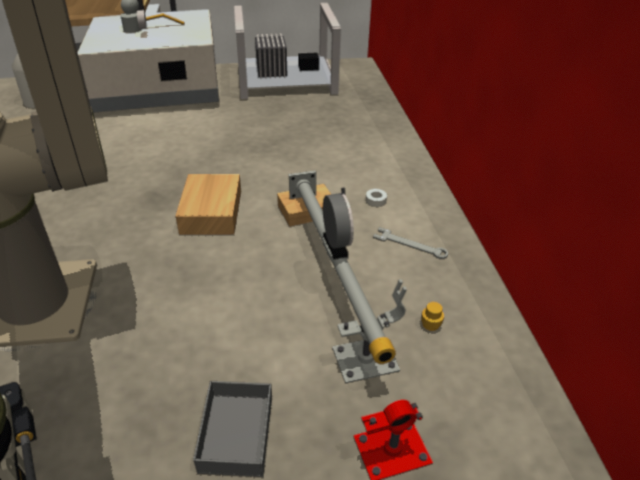

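The top view shows the pipe from flange (207,249) to brass nut (412,226), gauge (307,231), steel clamp (383,237) with strap ear up (388,205), and red decoy (448,235). The side view agrees, with the strap ear at (400,287). I'll zoom in on both.

```bash
python3 - <<'E'
from h import *
t=load('top0')['frame'];s=load('side0')['frame']
z=lambda im,x,y,w,h,k:cv2.resize(im[y:y+h,x:x+w],None,fx=k,fy=k,interpolation=cv2.INTER_CUBIC)
a=z(t,355,190,80,75,5);b=z(s,320,270,100,75,4);c=z(t,270,200,80,75,5);e=z(s,300,170,100,75,4)
print(b.shape)
o=np.zeros((600,800,3),np.uint8)
o[:300,:400]=cv2.resize(a,(400,375))[:300];o[:300,400:]=b[:300];o[300:,:400]=c[:300];o[300:,400:]=e[:300]
cv2.imwrite('pics/z1.png',o[:,:,::-1])
E
```

```text
(300, 400, 3)
```

View pics/z1.png

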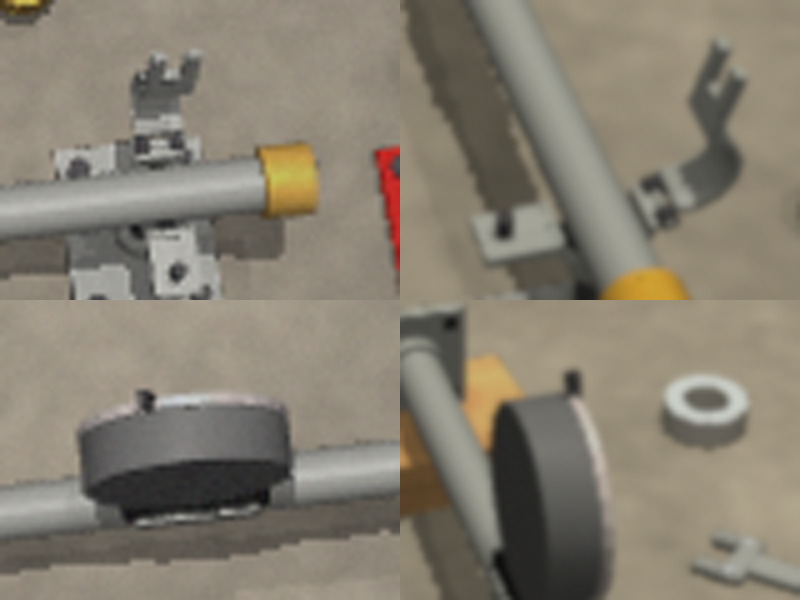

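```bash
python3 - <<'E'
from h import *
np.set_printoptions(precision=4,suppress=True)
t=load('top0');s=load('side0')
T=lambda X,Y:(355+X/5-.4,190+Y/5-.4); S=lambda X,Y:(320+(X-400)/4-.4,270+Y/4-.4)
G=lambda X,Y:(270+X/5-.4,200+(Y-300)/5-.4); H=lambda X,Y:(300+(X-400)/4-.4,170+(Y-300)/4-.4)
for n,a,b in [('ear tip flange',T(158,58),S(722,43)),('ear tip nut',T(195,55),S(738,73)),('tab top',G(146,396),H(574,378))]:
    print(n,*tri(t,a,s,b))
# pipe edges in top: bright gradient per column
g=cv2.cvtColor(t['frame'],cv2.COLOR_RGB2GRAY).astype(float)
ps=[]
for u in list(range(225,280,5))+list(range(332,366,4)):
    v0=249+(u-207)*(226-249)/205.
    col=cv2.GaussianBlur(g,(1,3),0)[:,u]; dv=np.diff(col)
    r=range(int(v0)-10,int(v0)+10)
    hi=max(r,key=lambda i:dv[i]); lo=min(r,key=lambda i:dv[i])
    ps.append((u,hi+.5,lo+.5))
print(ps)
print('nut end', onz(t,418.2,225.5,.098),'nut side cam',onz(s,384,351,.098))
print('nut/pipe seam',onz(t,*T(262,185),.097))
print('flange', [onz(t,u,249,.07) for u in (203,207,211)], onz(s,302.5,185,.07))
# plate corners
for u,v in [T(53,152),T(72,297)]: print('plate',onz(t,u,v,.006))
E
```

```text
ear tip flange [ 0.6721 -0.2029  0.1751] 0.0013319786185459924
ear tip nut [ 0.6739 -0.2206  0.1754] 0.0012816205960094094
tab top [0.6149 0.0017 0.2165] 0.0009847068744240452
[(225, 255.5, 251.5), (230, 255.5, 239.5), (235, 242.5, 250.5), (240, 241.5, 249.5), (245, 241.5, 249.5), (250, 240.5, 248.5), (255, 240.5, 247.5), (260, 241.5, 247.5), (265, 238.5, 246.5), (270, 238.5, 246.5), (275, 237.5, 245.5), (332, 231.5, 238.5), (336, 230.5, 238.5), (340, 230.5, 237.5), (344, 229.5, 237.5), (348, 229.5, 237.5), (352, 228.5, 236.5), (356, 228.5, 235.5), (360, 227.5, 235.5), (364, 227.5, 234.5)]
nut end [ 0.634  -0.2958  0.098 ] nut side cam [ 0.6345 -0.2786  0.098 ]
nut/pipe seam [ 0.6309 -0.2674  0.097 ]
flange [array([0.5703, 0.2497, 0.07  ]), array([0.5705, 0.2394, 0.07  ]), array([0.5706, 0.2292, 0.07  ])] [0.569  0.2419 0.07  ]
plate [ 0.6698 -0.1719  0.006 ]
plate [ 0.5894 -0.1817  0.006 ]
```

{"name": "step_arm", "arguments": {
  "rows": [
    {"linear": [37,-10,-12],"delta_rot": [0,0,0.046]},
    {"linear": [74,-20,-24],"delta_rot": [0,0,0.092]},
    {"linear": [111,-30,-36],"delta_rot": [0,0,0.138]},
    {"linear": [148,-40,-48],"delta_rot": [0,0,0.184]},
    {"linear": [185,-50,-60],"delta_rot": [0,0,0.23]}
  ],
  "claw": -0.74
}}

```text
time: 0.52
tcp_pos: [0.3628, -0.4522, 0.2787]
orientation: [[0.993, 0.116, -0.0], [0.116, -0.993, 0.001], [-0.0, -0.001, -1.0]]
ft_force: [0.5, 0.0, 0.2]
grip_width: 0.694
```

{"name": "step_arm", "arguments": {
  "rows": [
    {"linear": [35,-20,0],"delta_rot": [0,0,0]},
    {"linear": [70,-40,0],"delta_rot": [0,0,0]},
    {"linear": [105,-60,0],"delta_rot": [0,0,0]},
    {"linear": [140,-80,0],"delta_rot": [0,0,0]},
    {"linear": [175,-100,0],"delta_rot": [0,0,0]}
  ]
}}

```text
time: 0.93
tcp_pos: [0.525, -0.332, 0.2782]
orientation: [[0.993, 0.118, -0.001], [0.118, -0.993, 0.0], [-0.001, -0.0, -1.0]]
ft_force: [0.5, -0.9, 0.8]
grip_width: 0.329
```

{"name": "step_arm", "arguments": {
  "rows": [
    {"linear": [35,-20,0],"delta_rot": [0,0,0]},
    {"linear": [70,-40,0],"delta_rot": [0,0,0]},
    {"linear": [105,-60,0],"delta_rot": [0,0,0]},
    {"linear": [140,-80,0],"delta_rot": [0,0,0]},
    {"linear": [175,-100,0],"delta_rot": [0,0,0]}
  ]
}}

```text
time: 1.35
tcp_pos: [0.6868, -0.2119, 0.2779]
orientation: [[0.993, 0.119, -0.001], [0.119, -0.993, 0.0], [-0.001, -0.0, -1.0]]
ft_force: [0.0, -1.1, -0.1]
grip_width: 0.131
```

```bash
python3 - <<'E'
from h import *
d=grab('wrist','w1'); print(d['fx'],d['cx'],d['cy'],d['k1'],d['xyz'],d['rotation']); s=telemetry.get_state(); print(s['time'],s['tcp_pos'],s['orientation'],s['grip_width'],s['ft_force'],s['q'])
E
```

```text
390.76023888930814 322.1324606283289 236.65892957740212 -0.07235596924126411 [ 0.76293038 -0.20204994  0.44462854] [[ 0.11896261  0.95351101  0.27688383]
 [-0.99289783  0.11462045  0.03187569]
 [-0.00134273 -0.27870937  0.96037456]]
1.4 [ 0.69106702 -0.20580105  0.27527621] [[ 9.92333626e-01  1.23581791e-01 -1.23136908e-03]
 [ 1.23585948e-01 -9.92324859e-01  4.22945158e-03]
 [-6.99234943e-04 -4.34920694e-03 -9.99990298e-01]] 0.13075985557723838 [ 0.14159217  3.21947775 -1.62444385] [-0.36235185  0.45842102  0.99498571  0.00354384  1.69083584  1.08496296]
```

View pics/w1.png

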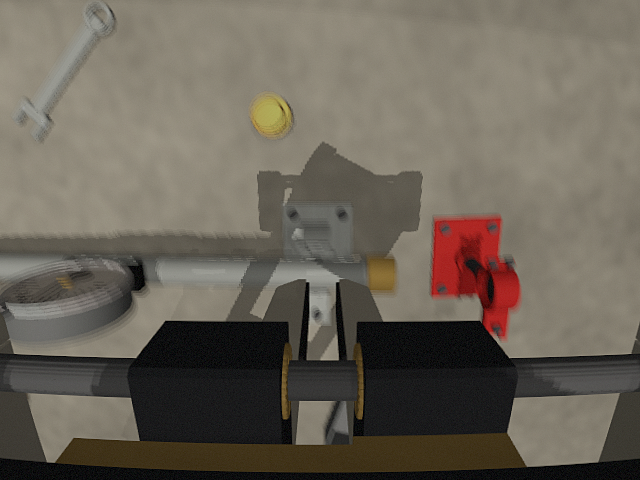

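The blurred wrist view shows the clamp below the fingers (320,255) and the gauge's dial from the front at lower left. That means the wrist camera can read the dial later. Next I go down outside the ear.

{"name": "step_arm", "arguments": {
  "rows": [
    {"linear": [14,4,0],"delta_rot": [0,0,0]},
    {"linear": [14,4,0],"delta_rot": [0,0,0]},
    {"linear": [14,4,40],"delta_rot": [0,0,0]},
    {"linear": [14,4,80],"delta_rot": [0,0,0]},
    {"linear": [14,4,120],"delta_rot": [0,0,0]}
  ]
}}

```text
time: 1.82
tcp_pos: [0.7, -0.2167, 0.1584]
orientation: [[0.993, 0.118, 0.002], [0.118, -0.993, -0.001], [0.002, 0.001, -1.0]]
ft_force: [1.0, -0.7, -0.2]
grip_width: 0.13
```

{"name": "step_arm", "arguments": {
  "rows": [
    {"linear": [0,0,4],"delta_rot": [0,0,0]},
    {"linear": [0,0,4],"delta_rot": [0,0,0]}
  ]
}}

```text
time: 1.98
tcp_pos: [0.6969, -0.2154, 0.1505]
orientation: [[0.993, 0.118, -0.008], [0.118, -0.993, 0.003], [-0.007, -0.004, -1.0]]
ft_force: [-0.1, 0.4, 0.9]
grip_width: 0.129
```

```bash
python3 - <<'E'
from h import *
s=telemetry.get_state(); print(s['time'],s['tcp_pos'],s['ft_force'])
w=grab('wrist','w2')['frame'];d=grab('side','s2')['frame']
o=np.zeros((360,800,3),np.uint8)
o[:,:480]=cv2.resize(w,(480,360)); o[:,480:]=cv2.resize(d[220:400,310:470],(320,360))
cv2.imwrite('pics/c2.png',o[:,:,::-1])
E
```

```text
1.9833 [ 0.69688349 -0.21543067  0.15052736] [-0.09824252  0.35233461  0.85221201]
```

View pics/c2.png

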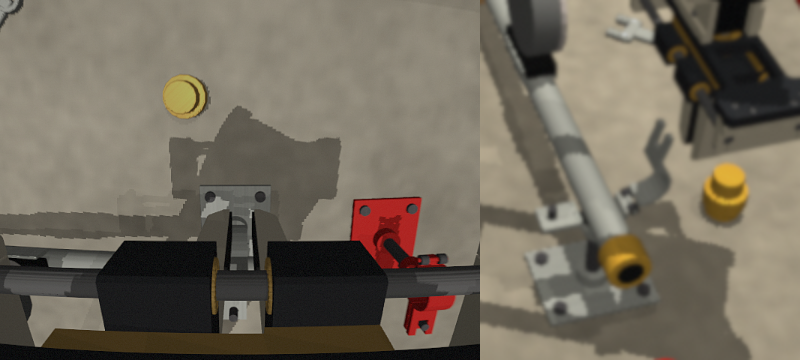

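The fingers stand on the +x side of the ear, with nothing in contact and the union clear. I'll sweep the strap over.

{"name": "step_arm", "arguments": {
  "rows": [
    {"linear": [-13,-7,0],"delta_rot": [0,0,0]},
    {"linear": [-23,-7,0],"delta_rot": [0,0,0]},
    {"linear": [-35,-7,-6],"delta_rot": [0,0,0]},
    {"linear": [-47,-7,-9],"delta_rot": [0,0,0]},
    {"linear": [-60,-7,-7],"delta_rot": [0,0,0]}
  ]
}}

```text
time: 2.5
tcp_pos: [0.6423, -0.2174, 0.1686]
orientation: [[0.993, 0.119, 0.009], [0.119, -0.993, -0.004], [0.009, 0.005, -1.0]]
ft_force: [0.9, 1.0, 0.7]
grip_width: 0.13
```

{"name": "step_arm", "arguments": {
  "rows": [
    {"linear": [-12,0,5],"delta_rot": [0,0,0]},
    {"linear": [-24,0,13],"delta_rot": [0,0,0]},
    {"linear": [-33,0,22],"delta_rot": [0,0,0]},
    {"linear": [-41,0,33],"delta_rot": [0,0,0]},
    {"linear": [-44,0,40],"delta_rot": [0,0,0]}
  ]
}}

```text
time: 2.92
tcp_pos: [0.5973, -0.2227, 0.1256]
orientation: [[0.993, 0.118, 0.005], [0.118, -0.993, -0.003], [0.005, 0.003, -1.0]]
ft_force: [-1.5, -0.1, 0.3]
grip_width: 0.127
```

```bash
python3 - <<'E'
from h import *
s=telemetry.get_state(); print(s['time'],s['tcp_pos'],s['ft_force'])
w=grab('wrist','w3')['frame'];d=grab('side','s3')['frame']
o=np.zeros((360,800,3),np.uint8)
o[:,:480]=cv2.resize(w,(480,360)); o[:,480:]=cv2.resize(d[220:400,290:450],(320,360))
cv2.imwrite('pics/c3.png',o[:,:,::-1])
E
```

```text
2.9167 [ 0.59729392 -0.22267483  0.12563304] [-1.54030033 -0.05360514  0.32309436]
```

View pics/c3.png

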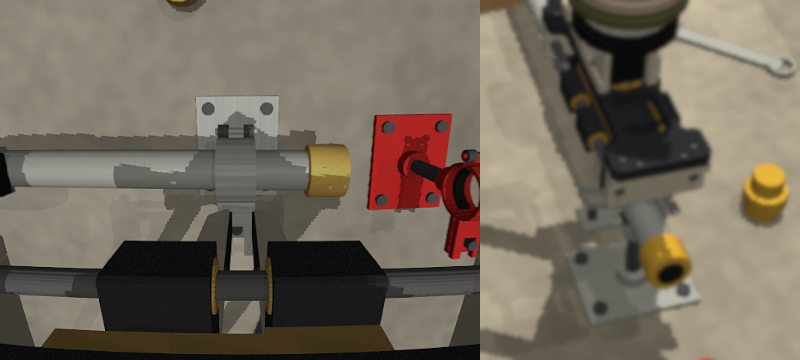

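The strap now arches over the pipe, and the stud shows at (238,230) between the fingers. I'll press it home.

{"name": "step_arm", "arguments": {
  "rows": [
    {"linear": [-2,0,5],"delta_rot": [0,0,0]},
    {"linear": [-4,0,10],"delta_rot": [0,0,0]},
    {"linear": [-5,0,14],"delta_rot": [0,0,0]},
    {"linear": [-5,0,18],"delta_rot": [0,0,0]},
    {"linear": [-5,0,18],"delta_rot": [0,0,0]}
  ]
}}

```text
time: 3.43
tcp_pos: [0.5905, -0.2215, 0.1024]
orientation: [[0.993, 0.119, -0.001], [0.119, -0.993, 0.001], [-0.001, -0.001, -1.0]]
ft_force: [-1.1, 0.2, -0.5]
grip_width: 0.128
```

```bash
python3 - <<'E'
from h import *
s=telemetry.get_state(); print(s['time'],s['tcp_pos'],s['ft_force'])
E
```

```text
3.4333 [ 0.59050258 -0.22152359  0.10237124] [-1.09651642  0.21410038 -0.53989024]
```

{"name": "step_arm", "arguments": {
  "rows": [
    {"linear": [0,0,2],"delta_rot": [0,0,0]},
    {"linear": [0,0,3],"delta_rot": [0,0,0]},
    {"linear": [0,0,3],"delta_rot": [0,0,0]}
  ]
}}

```text
time: 3.68
tcp_pos: [0.5912, -0.2219, 0.1013]
orientation: [[0.993, 0.119, 0.0], [0.119, -0.993, -0.0], [0.0, 0.0, -1.0]]
ft_force: [-2.0, 0.7, 2.1]
grip_width: 0.131
```

{"name": "step_arm", "arguments": {
  "rows": [
    {"linear": [0,0,-40],"delta_rot": [0,0,0]},
    {"linear": [0,0,-80],"delta_rot": [0,0,0]},
    {"linear": [0,0,-120],"delta_rot": [0,0,0]},
    {"linear": [25,0,-150],"delta_rot": [0,0,0]},
    {"linear": [55,0,-160],"delta_rot": [0,0,0]}
  ]
}}

```text
time: 4.1
tcp_pos: [0.6475, -0.2168, 0.2692]
orientation: [[0.993, 0.117, 0.009], [0.117, -0.993, -0.004], [0.009, 0.005, -1.0]]
ft_force: [1.0, -0.6, 1.2]
grip_width: 0.132
```

{"name": "step_arm", "arguments": {
  "rows": [
    {"linear": [20,-36,0],"delta_rot": [0,-0.12,0]},
    {"linear": [40,-71,0],"delta_rot": [0,-0.24,0]},
    {"linear": [55,-108,0],"delta_rot": [0,-0.36,0]},
    {"linear": [65,-147,0],"delta_rot": [0,-0.48,0]},
    {"linear": [70,-187,0],"delta_rot": [0,-0.6,0]}
  ]
}}

```text
time: 4.52
tcp_pos: [0.6928, -0.0705, 0.261]
orientation: [[0.892, 0.121, -0.436], [0.11, -0.993, -0.051], [-0.439, -0.003, -0.899]]
ft_force: [1.5, -0.5, 0.0]
grip_width: 0.127
```

{"name": "step_arm", "arguments": {
  "rows": [
    {"linear": [0,-15,0],"delta_rot": [0,0,0]},
    {"linear": [0,-15,0],"delta_rot": [0,0,0]},
    {"linear": [0,-15,0],"delta_rot": [0,0,0]},
    {"linear": [0,-15,0],"delta_rot": [0,0,0]}
  ]
}}

```text
time: 4.85
tcp_pos: [0.6905, -0.0601, 0.2659]
orientation: [[0.897, 0.118, -0.427], [0.107, -0.993, -0.05], [-0.43, -0.001, -0.903]]
ft_force: [-0.1, -0.3, 0.4]
grip_width: 0.133
```

```bash
python3 - <<'E'
from h import *
s=telemetry.get_state(); print(s['time'],s['tcp_pos'],s['orientation'],s['ft_force'])
w=grab('wrist','w4');d=grab('side','s4')['frame'];grab('top','t4'); print(w['xyz'],w['rotation'])
o=np.zeros((480,800,3),np.uint8)
o[:,:600]=w['frame'][:,:600]; o[:240,600:]=cv2.resize(d[280:400,320:420],(200,240))
cv2.imwrite('pics/c4.png',o[:,:,::-1])
E
```

```text
4.85 [ 0.69049406 -0.06006458  0.26593666] [[ 8.96583402e-01  1.18340888e-01 -4.26771176e-01]
 [ 1.07268067e-01 -9.92972566e-01 -4.99904575e-02]
 [-4.29687985e-01 -9.58304541e-04 -9.02976920e-01]] [-0.08610415 -0.30075071  0.42741652]
[ 0.82987821 -0.04269077  0.38345124] [[ 0.11871189  0.74257774  0.65915536]
 [-0.99292691  0.09005621  0.07736946]
 [-0.0019082  -0.66367777  0.74801616]]
```

View pics/c4.png

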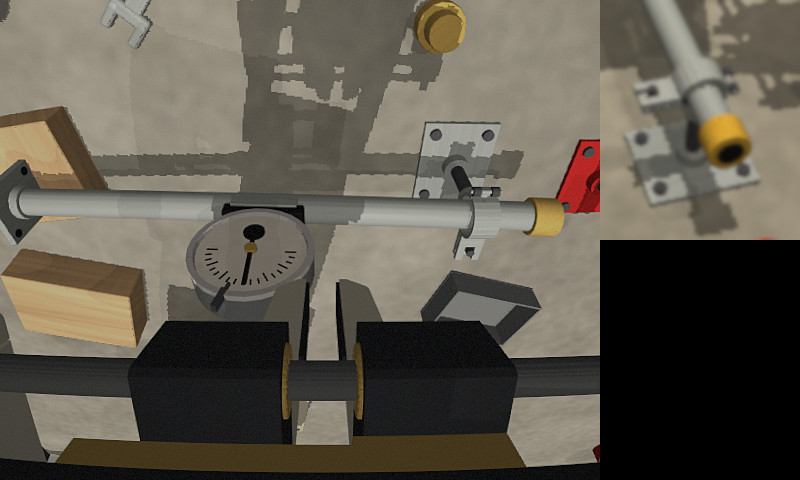

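The dial is clear: hub (251,248), needle tip (246,285), tab from (230,285) to (214,307). The strap sits home with the stud in its slot (468,252).

```bash
python3 - <<'E'
from h import *
np.set_printoptions(precision=4,suppress=True)
w=load('w4'); f=w['frame'].copy()
c=cv2.resize(f[195:320,180:320],(700,625)[:2],interpolation=cv2.INTER_CUBIC)[:600]
cv2.imwrite('pics/dial.png',c[:,:,::-1])
t=load('t4');g=cv2.cvtColor(t['frame'],cv2.COLOR_RGB2GRAY)
# pipe axis from two wrist points: unproject onto vertical plane through clamp line not possible; print pixel rays at z guess
yaw=.118; X=np.array([np.cos(yaw),np.sin(yaw),0])
seat=np.array([.625,-.2175,.0945])
for off in (.013,.015):
    P0=seat+X*off
    pts={k:onplane(w,*p,P0,X) for k,p in dict(hub=(251,248),tip=(246,285),ti=(230,285),to=(214,307)).items()}
    for k,p in pts.items(): print(off,k,p)
    Y=np.array([-np.sin(yaw),np.cos(yaw),0])
    a=lambda v:np.arctan2(v@Y,v[2])
    print('needle',a(pts['tip']-pts['hub']),'tab inner',a(pts['ti']-pts['hub']),'tab dir',a(pts['to']-pts['ti']),'len',np.linalg.norm(pts['tip']-pts['hub']),np.linalg.norm(pts['ti']-pts['hub']))
E
```

```text
0.013 hub [ 0.6137 -0.0115  0.1593]
0.013 tip [ 0.6139 -0.0132  0.1979]
0.013 ti [ 0.6125 -0.0018  0.198 ]
0.013 to [0.6116 0.0057 0.218 ]
needle -0.04392398440225142 tab inner 0.2483832079348859 tab dir 0.35978788079681256 len 0.03872110264819262 0.04000326330035892
0.015 hub [ 0.6157 -0.0118  0.1614]
0.015 tip [ 0.6159 -0.0135  0.1997]
0.015 ti [ 0.6146 -0.0022  0.1998]
0.015 to [0.6137 0.0052 0.2195]
needle -0.04392398440225169 tab inner 0.24838320793488594 tab dir 0.3597878807968127 len 0.038354135638764546 0.03962414501868003
```

View pics/dial.png

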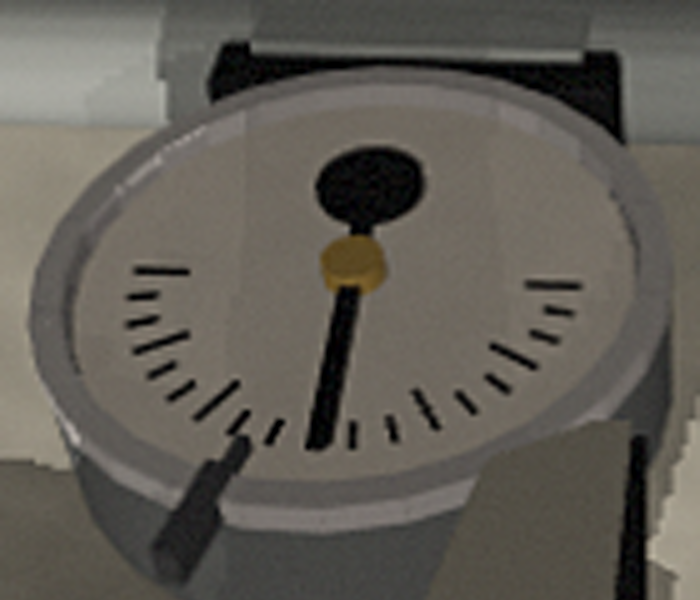

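```bash
python3 - <<'E'
from h import *
np.set_printoptions(precision=3,suppress=True)
w=load('w4'); yaw=.118; X=np.array([np.cos(yaw),np.sin(yaw),0]);Y=np.array([-np.sin(yaw),np.cos(yaw),0])
seat=np.array([.625,-.2175,.0945])
def pl(X5,Y5,off):
    p=onplane(w,180+X5/5-.4,195+Y5/5-.4,seat+X*off,X)-seat; return np.array([p@Y,p[2]])*1e3
ticks={90:(162,270.5),60:(160,342),30:(217,401),20:(240,421),10:(275,432),-10:(352,435),-20:(392,429),-30:(427,407),-40:(467,402),-50:(497,383),-60:(513,356),-90:(553,286),80:(143,296),70:(137,323),50:(160,371),40:(180,391)}
off=.010
A=[];b=[]
P={k:pl(*v,off) for k,v in ticks.items()}
from scipy.optimize import least_squares
K=np.array(list(P));V=np.array(list(P.values()))
def res(q):
    d=V-q[:2]; a=np.arctan2(d[:,0],d[:,1])-np.radians(K)-q[2]; return a
r=least_squares(res,[205,65,.05],loss='soft_l1',f_scale=.02); print('centre',r.x,'res',np.degrees(r.fun))
d=V-r.x[:2]; print('radii',np.hypot(*d.T))
C=r.x
for o in (.010,.012,.014,.016):
    ti=pl(242,440,o);to=pl(172,568,o);tip=pl(318,446,o);cw=pl(370,186,o)
    a=lambda v:np.arctan2(v[0],v[1])
    print(o,'tab inner rel gauge',a(ti-C[:2])-C[2],np.hypot(*(ti-C[:2])),'tab dir',a(to-ti)-C[2],'tip',a(tip-C[:2])-C[2],np.hypot(*(tip-C[:2])),'needle dir',a(tip-cw)-C[2])
E
```

```text
centre [206.477  64.181   0.051] res [ 0.078  0.216 -0.102  0.081 -0.126  0.24   0.21  -0.413 -0.174  0.055
  0.018  0.111 -0.162 -0.252 -0.097  0.305]
radii [31.568 31.866 31.751 33.321 33.64  33.55  33.539 31.213 33.479 33.371
 31.44  31.571 33.583 34.501 34.034 33.879]
0.01 tab inner rel gauge 0.2858751086466625 36.457920714319854 tab dir 0.17885720557086085 tip -0.03160516501692719 35.49455320202348 needle dir -0.05174755173923161
0.012 tab inner rel gauge 0.2543330423957865 37.94257706789264 tab dir 0.17885720557085902 tip -0.04698167853473109 37.257008867585526 needle dir -0.051747551739230034
0.014 tab inner rel gauge 0.22519294106338766 39.46212130188985 tab dir 0.17885720557086182 tip -0.060966153195366635 39.02747671871202 needle dir -0.051747551739230936
0.016 tab inner rel gauge 0.19823473938562072 41.01267574894281 tab dir 0.17885720557085907 tip -0.07373463674945585 40.80491385632428 needle dir -0.051747551739231346
```

The 16 ticks fit to within 0.4°, and gauge tilt and needle both give a pipe pitch of −0.051. The tab comes out at an index of about 0.24. Next I work out the move to the grip point.

```bash
cat > go.py <<'E'
from h import *
from scipy.spatial.transform import Rotation as R
np.set_printoptions(precision=4,suppress=True)
yaw=.118; X=np.array([np.cos(yaw),np.sin(yaw),0]);Y=np.array([-np.sin(yaw),np.cos(yaw),0]);Z=np.array([0,0,1.])
seat=np.array([.625,-.2175,.0945])
def target(b,s,h,rb=None):   # pipe pitch b, station s along pipe, grasp point height h above axis
    Yb=Y*np.cos(b)+Z*np.sin(b); Zb=-Y*np.sin(b)+Z*np.cos(b)
    return seat+Yb*s+Zb*(h-.019), np.c_[Yb,X,-Zb]
def delta(p,M):
    s=telemetry.get_state(); o=s['orientation']
    print('t',s['time'],'tcp',s['tcp_pos'],'F',s['ft_force'],'w',s['grip_width'])
    print('lin mm',o.T@(p-s['tcp_pos'])*1e3,'rot',R.from_matrix(o.T@M).as_rotvec())
E
python3 - <<'E'
from go import *
t=load('t4')
for u,v in [(240,245.5+.0),(250,244.5),(265,242.5),(275,241.5),(336,234.5),(352,232.5)]:
    a=onz(t,u,v,.078 if u<300 else .09); d=a-seat; print('pipe pt local x mm',d@X*1e3,'y',d@Y*1e3)
p,M=target(-.051,.365,.18); print(p); delta(p,M)
E
```

```text
pipe pt local x mm -1.605283096910215 y 374.38585052350726
pipe pt local x mm -1.6149076209858726 y 348.942434792515
pipe pt local x mm -0.3366426577383619 y 310.6748290776681
pipe pt local x mm -0.34208458267732944 y 285.22132270138735
pipe pt local x mm -0.6221541227884233 y 130.11673880056847
pipe pt local x mm 0.41903418890616023 y 89.32766534602008
[0.5811 0.1526 0.2367]
t 5.0 tcp [ 0.6904 -0.0605  0.2668] F [-0.6392 -0.4638 -0.4505] w 0.13015018401768574
lin mm [ -62.4519 -224.47     63.2704] rot [-0.3873  0.3071 -1.5313]
```

{"name": "step_arm", "arguments": {
  "rows": [
    {"linear": [-10,-38,4],"delta_rot": [-0.029,0.023,-0.114]},
    {"linear": [-20,-76,8],"delta_rot": [-0.058,0.046,-0.228]},
    {"linear": [-30,-114,12],"delta_rot": [-0.087,0.069,-0.342]},
    {"linear": [-40,-152,16],"delta_rot": [-0.116,0.092,-0.456]},
    {"linear": [-50,-190,20],"delta_rot": [-0.145,0.115,-0.57]}
  ]
}}

```text
time: 5.42
tcp_pos: [0.6132, 0.124, 0.2687]
orientation: [[0.71, 0.648, -0.275], [0.639, -0.757, -0.136], [-0.296, -0.079, -0.952]]
ft_force: [0.2, -0.3, 0.3]
grip_width: 0.133
```

```bash
python3 - <<'E'
from go import *
p,M=target(-.051,.365,.18); delta(p,M)
E
```

```text
t 5.4167 tcp [0.6132 0.124  0.2687] F [ 0.2084 -0.3476  0.3093] w 0.13263973161780587
lin mm [  4.9666 -40.0203  35.3505] rot [-0.2436  0.1912 -0.9542]
```

{"name": "step_arm", "arguments": {
  "rows": [
    {"linear": [1,-8,4],"delta_rot": [-0.029,0.023,-0.114]},
    {"linear": [2,-16,8],"delta_rot": [-0.058,0.046,-0.228]},
    {"linear": [3,-24,12],"delta_rot": [-0.087,0.069,-0.342]},
    {"linear": [4,-32,16],"delta_rot": [-0.116,0.092,-0.456]},
    {"linear": [5,-40,20],"delta_rot": [-0.145,0.115,-0.57]}
  ],
  "claw": 0.3
}}

```text
time: 5.83
tcp_pos: [0.5862, 0.1539, 0.2512]
orientation: [[0.259, 0.961, -0.096], [0.956, -0.269, -0.118], [-0.14, -0.061, -0.988]]
ft_force: [-0.4, -0.2, 0.1]
grip_width: 0.439
```

```bash
python3 - <<'E'
from go import *
p,M=target(-.051,.365,.18); delta(p,M)
E
```

```text
t 5.8333 tcp [0.5862 0.1539 0.2512] F [-0.4228 -0.1874  0.0691] w 0.43873168773624827
lin mm [-0.4392 -3.6249 14.9505] rot [-0.0977  0.0762 -0.3837]
```

{"name": "step_arm", "arguments": {
  "rows": [
    {"linear": [0,-2,7],"delta_rot": [-0.029,0.023,-0.114]},
    {"linear": [0,-4,15],"delta_rot": [-0.058,0.046,-0.228]},
    {"linear": [0,-4,15],"delta_rot": [-0.087,0.069,-0.342]},
    {"linear": [0,-4,15],"delta_rot": [-0.098,0.076,-0.384]},
    {"linear": [0,-4,15],"delta_rot": [-0.098,0.076,-0.384]}
  ]
}}

```text
time: 6.25
tcp_pos: [0.5809, 0.1522, 0.2368]
orientation: [[-0.113, 0.994, 0.005], [0.992, 0.113, -0.052], [-0.052, -0.001, -0.999]]
ft_force: [0.4, -0.1, 0.3]
grip_width: 0.648
```

```bash
python3 - <<'E'
from go import *
p,M=target(-.051,.365,.0); delta(p,M)
w=grab('wrist','w5')
# predicted pipe axis / edges in wrist image
for s in (.28,.36,.44):
    P=seat+Y*s*np.cos(-.051)+Z*s*np.sin(-.051); print(s,proj(w,P))
E
```

```text
t 6.25 tcp [0.5809 0.1522 0.2368] F [ 0.4232 -0.0551  0.3061] w 0.6478957002306125
lin mm [  0.5552   0.4204 180.0787] rot [-0.0008  0.001  -0.0043]
0.28 [323.6857 307.5149]
0.36 [323.4303 223.4764]
0.44 [323.1294 128.0444]
```

View pics/w5.png

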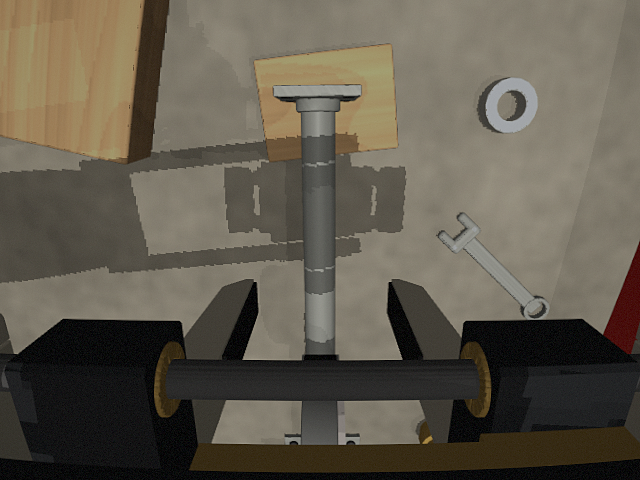

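The pipe runs at column ~319 between the open fingers (255 and 390), about 2–3 mm to −x of my model. The flange lies on the timber. I'll descend with a −2 mm correction.

{"name": "step_arm", "arguments": {
  "rows": [
    {"linear": [0,-2,38],"delta_rot": [0,0,0]},
    {"linear": [0,-2,76],"delta_rot": [0,0,0]},
    {"linear": [0,-2,114],"delta_rot": [0,0,0]},
    {"linear": [0,-2,150],"delta_rot": [0,0,0]},
    {"linear": [0,-2,178],"delta_rot": [0,0,0]}
  ]
}}

```text
time: 6.72
tcp_pos: [0.5785, 0.1432, 0.0544]
orientation: [[-0.11, 0.994, -0.001], [0.992, 0.11, -0.053], [-0.053, -0.006, -0.999]]
ft_force: [-0.3, -0.8, -0.7]
grip_width: 0.651
```

{"name": "step_arm", "arguments": {
  "rows": [
    {"linear": [0,0,2],"delta_rot": [0,0,0]},
    {"linear": [0,0,2],"delta_rot": [0,0,0]}
  ]
}}

```text
time: 6.88
tcp_pos: [0.5781, 0.1433, 0.0535]
orientation: [[-0.112, 0.994, -0.003], [0.992, 0.111, -0.054], [-0.053, -0.009, -0.999]]
ft_force: [-0.2, 0.3, 0.2]
grip_width: 0.649
```

```bash
python3 - <<'E'
from go import *
p,M=target(-.051,.365,.0); delta(p,M)
E
```

```text
t 6.8833 tcp [0.5781 0.1433 0.0535] F [-0.2461  0.2654  0.1639] w 0.6487683959164305
lin mm [-0.42    4.0514 -3.423 ] rot [-0.009   0.002  -0.0061]
```

{"name": "step_arm", "arguments": {
  "rows": [
    {"linear": [0,1.5,-3],"delta_rot": [0,0,0]},
    {"linear": [0,1.5,-3],"delta_rot": [0,0,0]},
    {"linear": [0,1.5,-3],"delta_rot": [0,0,0]},
    {"linear": [0,1.5,-3],"delta_rot": [0,0,0]},
    {"linear": [0,1.5,-3],"delta_rot": [0,0,0]}
  ],
  "claw": -1
}}

```text
time: 7.3
tcp_pos: [0.5817, 0.1446, 0.059]
orientation: [[-0.113, 0.994, 0.002], [0.992, 0.113, -0.053], [-0.052, -0.004, -0.999]]
ft_force: [-3.3, -1.3, 2.6]
grip_width: 0.342
```

{"name": "step_arm", "arguments": {
  "rows": [
    {"linear": [0,0,0],"delta_rot": [0,0,0]},
    {"linear": [0,0,0],"delta_rot": [0,0,0]},
    {"linear": [0,0,0],"delta_rot": [0,0,0]},
    {"linear": [0,0,0],"delta_rot": [0,0,0]}
  ]
}}

```text
time: 7.63
tcp_pos: [0.5812, 0.1445, 0.0584]
orientation: [[-0.113, 0.994, 0.001], [0.992, 0.113, -0.053], [-0.053, -0.005, -0.999]]
ft_force: [-4.3, -0.4, 7.0]
grip_width: 0.292
```

```bash
python3 - <<'E'
from go import *
p,M=target(-.051,.365,.0); delta(p,M)
for b in (0.02,.1,.17,.24): print(b); delta(*target(b,.365,.0))
E
```

```text
t 7.6333 tcp [0.5812 0.1445 0.0584] F [-4.28   -0.3721  7.0139] w 0.29239820538701194
lin mm [-1.0014  0.8463  1.5616] rot [-0.0051  0.0015 -0.0042]
0.02
t 7.6333 tcp [0.5812 0.1445 0.0584] F [-4.28   -0.3721  7.0139] w 0.29239820538701194
lin mm [ -0.6135   0.7115 -24.3798] rot [-0.005   0.0725 -0.0043]
0.1
t 7.6333 tcp [0.5812 0.1445 0.0584] F [-4.28   -0.3721  7.0139] w 0.29239820538701194
lin mm [ -2.3824   0.5691 -53.5576] rot [-0.0048  0.1525 -0.0045]
0.17
t 7.6333 tcp [0.5812 0.1445 0.0584] F [-4.28   -0.3721  7.0139] w 0.29239820538701194
lin mm [ -5.8391   0.4534 -78.9021] rot [-0.0046  0.2225 -0.0047]
0.24
t 7.6333 tcp [0.5812 0.1445 0.0584] F [-4.28   -0.3721  7.0139] w 0.29239820538701194
lin mm [ -11.0599    0.3466 -103.9428] rot [-0.0045  0.2925 -0.0049]
```

The grip reads 27 mm on the 28 mm pipe. I'll rock it up along the arc.

{"name": "step_arm", "arguments": {
  "rows": [
    {"linear": [0,0,-5.5],"delta_rot": [0,0.015,0]},
    {"linear": [0.5,0,-16.4],"delta_rot": [0,0.045,0]},
    {"linear": [0.4,0,-29.2],"delta_rot": [0,0.08,0]},
    {"linear": [-0.2,0,-42],"delta_rot": [0,0.115,0]},
    {"linear": [-1.3,0,-55],"delta_rot": [0,0.151,0]}
  ]
}}

```text
time: 8.05
tcp_pos: [0.5807, 0.1458, 0.1125]
orientation: [[-0.113, 0.993, -0.018], [0.989, 0.114, 0.099], [0.1, -0.006, -0.995]]
ft_force: [1.2, -1.3, -4.5]
grip_width: 0.29
```

{"name": "step_arm", "arguments": {
  "rows": [
    {"linear": [0.4,0,-12.8],"delta_rot": [0,0.035,0]},
    {"linear": [0.4,0,-25.5],"delta_rot": [0,0.07,0]},
    {"linear": [0.1,0,-36.4],"delta_rot": [0,0.1,0]},
    {"linear": [-0.5,0,-45.5],"delta_rot": [0,0.125,0]},
    {"linear": [-0.8,0,-50],"delta_rot": [0,0.137,0]}
  ]
}}

```text
time: 8.47
tcp_pos: [0.5826, 0.1394, 0.1631]
orientation: [[-0.108, 0.994, -0.031], [0.966, 0.112, 0.232], [0.234, -0.004, -0.972]]
ft_force: [0.3, -1.2, -4.0]
grip_width: 0.292
```

{"name": "step_arm", "arguments": {
  "rows": [
    {"linear": [0,0,0],"delta_rot": [0,0,0]},
    {"linear": [0,0,0],"delta_rot": [0,0,0]},
    {"linear": [0,0,0],"delta_rot": [0,0,0]},
    {"linear": [0,0,0],"delta_rot": [0,0,0]},
    {"linear": [0,0,0],"delta_rot": [0,0,0]}
  ]
}}

```text
time: 8.88
tcp_pos: [0.5816, 0.1407, 0.1615]
orientation: [[-0.109, 0.993, -0.033], [0.966, 0.114, 0.231], [0.233, -0.006, -0.972]]
ft_force: [0.9, -2.3, -4.1]
grip_width: 0.292
```

```bash
python3 - <<'E'
from go import *
delta(*target(.237,.365,.0)); s=telemetry.get_state(); print(s['qvel'],s['orientation'])
d=grab('side','s6')['frame'];t=grab('top','t6')['frame'];w=grab('wrist','w6')['frame']
o=np.zeros((600,800,3),np.uint8)
o[:300,:400]=cv2.resize(d[130:370,230:470],(400,400))[40:340];o[:300,400:]=cv2.resize(t[150:300,190:430],(480,300))[:,80:]
o[300:,:400]=cv2.resize(w,(400,300)); o[300:,400:]=cv2.resize(d[170:245,300:400],(400,300),interpolation=cv2.INTER_CUBIC)
cv2.imwrite('pics/c6.png',o[:,:,::-1])
E
```

```text
t 8.8833 tcp [0.5816 0.1407 0.1615] F [ 0.9294 -2.3002 -4.0818] w 0.2917574870895112
lin mm [-1.4824  0.9111 -0.6399] rot [-0.0054  0.0017 -0.0052]
[-0.003   0.0002 -0.0013  0.0018  0.002  -0.0023] [[-0.1093  0.9935 -0.0328]
 [ 0.9663  0.114   0.2309]
 [ 0.2331 -0.0065 -0.9724]]
```

View pics/c6.png

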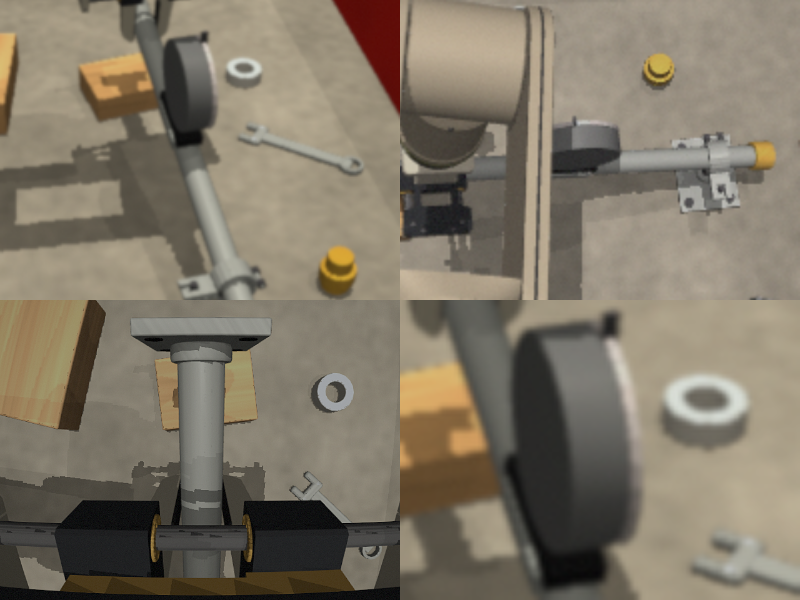

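The pipe is up and clear of the timber, the strap is closed and the dial upright. To cross-check the index, I compare the tab's top in the side and top views with its predicted position.

```bash
python3 - <<'E'
from go import *
def tab(b,i,r,off):
    Yb=Y*np.cos(b)+Z*np.sin(b); Zb=-Y*np.sin(b)+Z*np.cos(b)
    return seat+.2*Yb+.075*Zb+X*off+r*(np.sin(i)*Yb+np.cos(i)*Zb)
s0,t0,s6,w4=load('s3'),load('top0'),load('s6'),load('w4')
s0=load('side0')
for n,d,b,box in [('side0',s0,-.051,(330,176,356,200)),('top0',t0,-.051,(288,212,312,224)),('s6',s6,.235,(340,160,365,190))]:
    g=cv2.cvtColor(d['frame'],cv2.COLOR_RGB2GRAY); x0,y0,x1,y1=box; sub=g[y0:y1,x0:x1]
    n_,_,st,c=cv2.connectedComponentsWithStats((sub<70).astype(np.uint8))
    print(n,[(c[k]+[x0,y0],st[k][:5]) for k in range(1,n_) if st[k][4]>5][:4])
    for i in (.17,.21,.25): print('  i',i,'top r62',proj(d,tab(b,i,.062,.011)),'mid r56',proj(d,tab(b,i,.056,.011)))
    print('  hub',proj(d,tab(b,0,0,.013)),'rim top',proj(d,tab(b,0,.05,.013)))
for i in (.21,.23,.25):print('w4',i,[ (proj(w4,tab(-.051,i,r,o))-[180,195]+.4)*5 for r,o in ((.038,.012),(.05,.013),(.062,.011))])
print('w4 hub',(proj(w4,tab(-.051,0,0,.012))-[180,195]+.4)*5)
E
```

```text
side0 [(array([342.8, 190.5]), array([12, 13,  3,  4, 10], dtype=int32))]
  i 0.17 top r62 [341.1621 188.412 ] mid r56 [341.243  191.4983]
  i 0.21 top r62 [340.7629 187.9575] mid r56 [340.8833 191.0825]
  i 0.25 top r62 [340.3676 187.5566] mid r56 [340.5267 190.7149]
  hub [343.0029 219.3762] rim top [343.7652 196.4786]
top0 []
  i 0.17 top r62 [299.7048 220.6528] mid r56 [300.3592 221.2406]
  i 0.21 top r62 [298.6431 220.8241] mid r56 [299.4052 221.3942]
  i 0.25 top r62 [297.5952 221.0048] mid r56 [298.4635 221.5562]
  hub [306.0486 225.6105] rim top [304.6047 220.4789]
s6 [(array([351.7647, 176.1765]), array([10, 14,  4,  5, 17], dtype=int32)), (array([342.5, 177. ]), array([ 0, 17,  6,  1,  6], dtype=int32))]
  i 0.17 top r62 [350.116  174.9607] mid r56 [349.8687 177.8406]
  i 0.21 top r62 [349.6744 174.1292] mid r56 [349.472  177.0876]
  i 0.25 top r62 [349.2313 173.3501] mid r56 [349.0737 176.3811]
  hub [348.7392 203.4188] rim top [352.2193 183.8395]
w4 0.21 [array([271.6187, 445.634 ]), array([234.7554, 503.0175]), array([199.4107, 578.0025])]
w4 0.23 [array([266.8299, 444.5453]), array([228.2816, 501.4881]), array([191.2172, 575.9741])]
w4 0.25 [array([262.0935, 443.3822]), array([221.884 , 499.8552]), array([183.1271, 573.8104])]
w4 hub [372.2598 271.3941]
```

All views agree on an index of about 0.23–0.25, and the pipe is at about 0.235. I'll hold still to let the needle settle, then hand in.

{"name": "step_arm", "arguments": {
  "rows": [
    {"linear": [0,0,0],"delta_rot": [0,0,0]},
    {"linear": [0,0,0],"delta_rot": [0,0,0]},
    {"linear": [0,0,0],"delta_rot": [0,0,0]},
    {"linear": [0,0,0],"delta_rot": [0,0,0]},
    {"linear": [0,0,0],"delta_rot": [0,0,0]}
  ]
}}

```text
time: 9.45
tcp_pos: [0.5821, 0.1405, 0.1623]
orientation: [[-0.109, 0.994, -0.031], [0.966, 0.113, 0.231], [0.233, -0.005, -0.972]]
ft_force: [0.4, -1.0, -4.3]
grip_width: 0.293
```

{"name": "step_arm", "arguments": {
  "rows": [
    {"linear": [0,0,0],"delta_rot": [0,0,0]},
    {"linear": [0,0,0],"delta_rot": [0,0,0]},
    {"linear": [0,0,0],"delta_rot": [0,0,0]},
    {"linear": [0,0,0],"delta_rot": [0,0,0]},
    {"linear": [0,0,0],"delta_rot": [0,0,0]}
  ]
}}

```text
time: 9.87
tcp_pos: [0.5821, 0.1404, 0.1623]
orientation: [[-0.109, 0.994, -0.032], [0.966, 0.113, 0.231], [0.233, -0.005, -0.972]]
ft_force: [-0.5, 0.8, -4.1]
grip_width: 0.296
```

{"name": "step_arm", "arguments": {
  "rows": [
    {"linear": [0,0,0],"delta_rot": [0,0,0]},
    {"linear": [0,0,0],"delta_rot": [0,0,0]},
    {"linear": [0,0,0],"delta_rot": [0,0,0]},
    {"linear": [0,0,0],"delta_rot": [0,0,0]},
    {"linear": [0,0,0],"delta_rot": [0,0,0]}
  ]
}}

```text
time: 10.28
tcp_pos: [0.5821, 0.1404, 0.1622]
orientation: [[-0.109, 0.994, -0.032], [0.966, 0.113, 0.231], [0.233, -0.005, -0.972]]
ft_force: [-0.5, 1.5, -3.8]
grip_width: 0.293
```

```bash
python3 - <<'E'
from go import *
delta(*target(.237,.365,.0)); print(telemetry.get_state()['qvel']); print(workorder.finish_job())
E
```

```text
t 10.2833 tcp [0.5821 0.1404 0.1622] F [-0.5372  1.4753 -3.7649] w 0.2934950422751575
lin mm [-1.3246  0.4517  0.1924] rot [-0.0041  0.0015 -0.0055]
[ 0.0003 -0.0001 -0.      0.0001 -0.0008 -0.0002]
the job is handed in; nothing more can be done
None
```

I closed the strap over the stud, gripped the pipe 365 mm from its origin, and rocked its flange end up. I handed the job in at 10.3 s, still holding it steady. No verdict came back.

**Last checks:**
- **Strap and timber:** the pictures showed the strap closed with the stud in its slot, the pipe seated in the clamp and the dial upright. The flange was well clear of the timber.
- **Steadiness and grip:** joint speeds were below 0.001 rad/s, and the grip read about 27 mm on the 28 mm pipe.
- **Pipe angle:** about 0.235 rad (0.232 to 0.237), worked out from the gripper's height.
- **Index tab:** about 0.24 rad, measured on the dial before the lift.

**Not confirmed or in disagreement:**
- **Pointer on the mark:** I did not see this directly, because no camera could view the dial face while the pipe was held.
- **Index estimates:** they ranged from 0.20 to 0.25 rad, and one crude reading of the tab's direction gave 0.18. At 0.20 the pointer would still be inside the 0.044 rad tolerance, but 0.18 would put it outside. I set the 0.18 aside because the tab's side faces skewed it.
- **Bystanders:** the spanner, tape and union looked undisturbed after the lift. I did not measure any of them, and the tray was last seen before it. The path stayed clear of all four.

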